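# Load the label printer and feed it

### The arm

A 7-joint arm with a two-finger parallel gripper is mounted at the origin on the work surface. World frame = base frame: x ahead of the robot, y to its left, z up, the work surface at z = 0. Lengths are in m, angles in rad, forces in N, time in s.
With the tool pointing down it reaches from about 0.4 to 0.875 m from the base axis. Payload 6.5 kg.
Tool frame: the origin (TCP) lies on the centre line of the jaws, within the pads' length; the fingertips stand 11 mm ahead of it and the grasp point (between the pads) lies 8 mm behind it (env.nose_length is the distance from the TCP to the fingertips, in m); z points along the fingers, y is the line along which they close (so a half turn about z gives the same grasp; the last joint's range is limited). The gripper opens to 85 mm and grips with 20 to 120 N. Pads are 22 mm wide; open, the fingers measure 114 mm over their backs; the gripper's body (76 mm by 85 mm) begins 54 mm behind the grasp point. The pads swing forward as they close: fully open they stand 13 mm farther back than shut.
Start: joints at [1.112, 0.536, -0.004, 1.538, 0.003, 1.067, -0.071], TCP at [0.249, -0.6, 0.242] pointing down, gripper open.
Joint ranges: [-2.7, 2.7], [-0.37, 2.16], [-1.27, 1.26], [0.24, 2.4], [-1.31, 4.45], [0.19, 1.91], [-2.76, 2.76]. Speed limits (rad/s): [2.39, 2.39, 3.14, 3.14, 3.14, 3.14, 3.14].

### API

Orientations are given as a rotation vector (axis times angle).
In Python, from plant import env, eyes, workorder gives the robot as it stands.
- The arm moves only by the tool move_arm, never from a script. Its argument "deltas" is a list that holds one entry, the list of rows, each a list of 5 numbers: the shift along the tool's x, y, z in units of 40 mm (1.0 is 40 mm), then the turn about the tool's z in units of 6 degrees (1.0 is 6 degrees), then the finger opening in mm, from 0 to 85.4. A call has 1 to 5 rows; each row shifts and turns the commanded pose from where the row before left it, along the tool's axes as they then stand; what a row does not reach is not made up. A row lasts 1/10 s, in which the tool goes at most 50 mm and 8.59 degrees, less where a joint would pass 70% of its speed; a pose out of reach is approached as far as the arm can. A call is refused whole if a number of a shift passes 1 or a number of a turn 1, either way. A call with a gripper value outside its range is refused whole. The fingers move at their own pace and stop on an object; "grip_force" is the grip in N (left out, the last holds). Time passes only in rows, so rows that do not move let the fingers close. It gives the time, the measured TCP pose, the force, the opening and the grip force at its end, in the units of the state.
- env.sense(): the state, without advancing time (a new reading comes with each control period).
- eyes.camera(name): name is "scene" or "top"; returns the picture (400x640x3 uint8, blue, green, red); there is no depth.
- eyes.calibration(name): a dict with "camera_matrix" (3x3 intrinsics, pixels), "k1" (the pictures are not rectified: a ray, as slopes to the right and down, at radius r is drawn at 1 + k1 r^2 times it, then the intrinsics apply), "rvec" (rotation vector, rad) and "tvec" (3), from world to camera coordinates, as OpenCV has them. Camera axes: x right, y down, z forward; pixel columns grow to the right and rows downward; lengths in m; the calibration is good to about 2 mm. A picture is of the moment at which its call begins. calibration takes no time and is no camera call.
- workorder.sign_off(): hands the job in; it is judged then, once.
The state is a dict: "time_s": time; "q": joint angles; "qvel": joint speeds; "joint_efforts": joint torques, N m; "position": TCP position; "tcp_rot": TCP orientation; "ft_force": force on the tool from outside, world axes, zero at the start; "wrist_torque": the same for the moment, N m; "opening": finger opening in m; "grasp_force": force on a finger pad.
Only numpy, scipy, OpenCV 4.12 (cv2) and the standard library are available. Lean on these libraries where they do the work, as an engineer would, in place of code of your own. Each camera call takes 0.05 s, during which the arm holds its last target. There are 200 camera calls.

### The job

Load the open label printer: take the full label roll that stands on its end on the desk, lay it over onto its side on the desk and take it again so that it goes down into the bay, axis across the printer between the two guides, and slide the guide in until you feel it press the roll against the fixed guide. Then shut the lid fully and press the wide feed key until it registers, without leaning hard on it. Leave the two round keys alone and do not shove the other things on the desk about.

Things in the scene. Friction and masses are not known exactly. Their poses are not given: they have to be found in the camera images.
- roll_center (a point): Full label roll to load: plain white paper roll, 52 mm across, 57 mm long, 0.09 to 0.17 kg, core plugged, both ends alike, firm to grip. This point is its centre; z is the roll's axis. It starts standing on one end on the desk (axis upright, centre 28.5 mm up), clear of other things. Laid on its rim it stays where it is put unless pushed.
- printer: Label printer, fixed to the desk, dark grey. Origin on the desk under the middle of the bay; x from its front (key ledge) to its rear (lid hinge), y along the loaded roll's axis, z up. Body from x -140 to +84, y -60 to +90 mm, rim 80 mm high. The open-topped bay spans x -56 to +58, y -46 to +82 mm, floor 30 mm high.
- bay_center (a point): Centre of the roll when it lies in the bay tight against the fixed guide: printer frame (0, -1.5, 62) mm; axes as the printer's; the roll's axis along y. Two rests along y, 15 mm either side, carry it there. The fixed guide's face is at y = -30 mm of the printer frame (48 mm wide in x, top 84 mm high).
- guide: The sliding guide, opposite the fixed one: plate 48 mm wide in x, 5 mm thick, top 84 mm above the desk, with a tab on top. Origin at desk level below the inner face, the one that meets the roll; axes as the printer's. That face starts wide open at printer y = +50 to +67 mm; shut on the 57 mm roll it is at +27 mm. It slides towards -y to close, with 2 N of friction, and stays where it is left.
- guide_tab (a point): Centre of the top of the tab on the sliding guide, 110 mm above the desk; axes as the printer's. The tab is 20 mm in x and 10 mm thick in y and reaches from 84 to 110 mm above the desk, clear above the rim (80 mm) and the loaded roll's top (88 mm). Push it from its +y side or pinch it.
- lid (a joint): The printer's lid, rad: 0 shut, at most 1.95; starts open at 1.65 to 1.9. Friction hinge without latch: it stays at any angle and takes about 2 N at its free edge to swing either way.
- lid_hinge (a point): Middle of the lid's hinge axis, at the printer's rear rim: printer frame (66, 15, 84) mm; the axis runs along the printer's y; axes as the printer's.
- lid_edge (a point): Middle of the lid's free edge on its outer face. At joint value a it lies -126 cos a + 51 sin a mm in the printer's x and 126 sin a + 51 cos a mm in z from the hinge. The lid is a tray 150 mm wide in y, 51 mm deep, walls 4 mm; shut, its flat top is 135 mm above the desk and its front wall at printer x = -60 mm. Axes turn with the lid.
- feed_key: Feed key: the wide flat membrane key, 16 x 28 mm (x, y), on the ledge along the printer's front. Origin at the centre of its top face, at printer frame (-115, 55, 83) mm, 3 mm proud of the flat ledge. It gives only about 1 mm and registers when the fingers press it with at least 4 N for 0.2 s; more than 30 N damages it.
- pause_key: Small round membrane key, 12 mm across, at printer frame (-115, -5) mm; origin at the centre of its top face. Leave alone.
- power_key: Small round membrane key, 12 mm across, at printer frame (-115, -38) mm; origin at the centre of its top face. Leave alone.
- stapler: black desk stapler, 140 x 32 x 52 mm, lying on its base; origin under its centre
- spent_core: used-up label core: a bare cardboard tube 33 mm across and 57 mm high standing on end; origin under its centre. Not the roll to load
- tape_roll: brown packing-tape roll, 104 mm across, 48 mm high, wide open hole, lying flat; origin under its centre. Not a label roll
- mug: white mug, 80 mm across, 95 mm high; origin under its centre
- pen_cup: dark steel pen cup, 72 mm across, 95 mm high (pens to 150 mm); origin under its centre
- mouse: black computer mouse, 105 x 60 x 34 mm; origin under its centre
- marker: marker pen, 13 mm across, 132 mm long, lying along its own x axis; origin under its middle
There are look-alikes about, which are no part of the job. Of the things like the part that bears roll_center, leave any that is pink or purple; of the rest the smaller one is meant.

How it is judged:
By the outcome, as a careful person would: the job done as asked, in the order asked, and still so for the second after the job is handed in, with the robot touching nothing.
It also fails if it takes over 72 s, if anything falls off the work surface, if the arm or the gripper's body presses on something with over 40 N, if the wrist force passes 120 N, or if a joint passes its speed limit or range.

## Working session

There is one attempt and no reset: what is moved stays moved. The work goes in short steps, Python scripts to look and compute and a tool call to move; the robot and the scene stay as the last step left them, time stands still between calls to the robot, and variables do not carry over. Pictures are saved under pics/ and viewed, at most 10 in all, crops included, and the job is handed in when it is done.

Besides the shell and the picture viewer there is one more tool, called after "Request:" in YAML: its name, and indented under it one key for each argument. move_arm: Moves the arm, as the interface text tells. Its arguments: {"type":"object","properties":{"deltas":{"type":"array","items":{"type":"array","items":{"type":"array","items":{"type":"number"}}}},"grip_force":{"type":"number"}},"required":["deltas"]}

```bash
ls; mkdir -p pics
python3 - <<'E'
from plant import env, eyes, workorder
import cv2
for n in ("scene","top"):
    im=eyes.camera(n); cv2.imwrite(f"pics/{n}0.png",im); c=eyes.calibration(n); print(n,c)
print(env.sense(), env.nose_length)
E
```

```text
pics
scene {'camera_matrix': array([[436.07527287,   0.        , 323.64607454],
       [  0.        , 436.07527287, 199.32575948],
       [  0.        ,   0.        ,   1.        ]]), 'k1': -0.05786562597691493, 'rvec': array([ 1.41556119,  1.93321462, -0.9798091 ]), 'tvec': array([ 0.27507863, -0.18934688,  1.58772781])}
top {'camera_matrix': array([[466.78295631,   0.        , 316.96935369],
       [  0.        , 466.78295631, 203.58628937],
       [  0.        ,   0.        ,   1.        ]]), 'k1': -0.053744409946030906, 'rvec': array([ 2.1789329 , -2.13667605,  0.11049423]), 'tvec': array([-0.14770836,  0.56578673,  1.17241605])}
{'time_s': 0.1, 'q': array([ 1.11179154,  0.5370754 , -0.00445366,  1.5387651 ,  0.00264344,
        1.06731895, -0.0712126 ]), 'qvel': array([ 0.00075171, -0.00039437, -0.0007363 , -0.00121459,  0.00199031,
       -0.00047046, -0.00118587]), 'joint_efforts': array([ 2.81469547e-03, -5.84576869e+01,  1.05206843e+00, -2.59778720e+01,
        1.26936327e-02,  4.55145026e-03,  1.98582160e-05]), 'position': array([ 0.24858154, -0.59999153,  0.24151388]), 'tcp_rot': array([-3.07969942e+00, -6.12908413e-01,  7.00917133e-04]), 'ft_force': array([0.0389413 , 0.21438328, 0.73269246]), 'wrist_torque': array([ 0.0028841 , -0.02869712, -0.0271357 ]), 'grasp_force': 0.0, 'opening': 0.0853106545561329} 0.011
```

View pics/scene0.png

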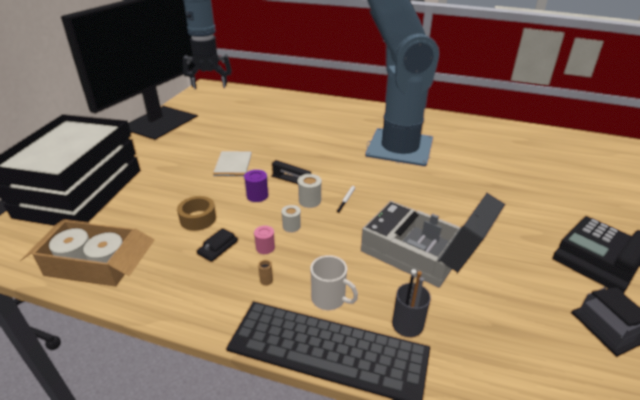

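View pics/top0.png

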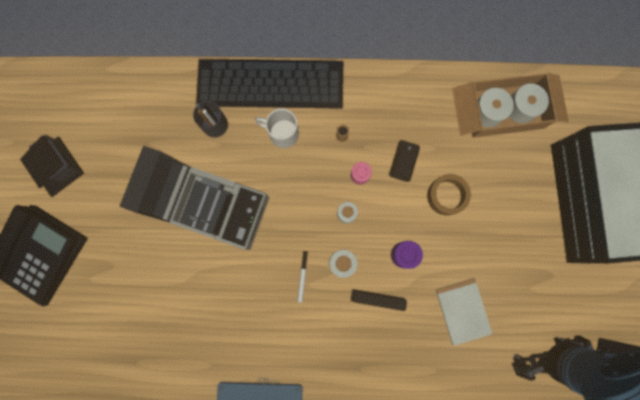

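The top view shows the printer at about (205,200), with the lid to the left at (150,180) and the key ledge at (245,215). Things that could be taken for the roll:
- Small white roll (347,212)
- Larger white roll (343,263)
- Pink roll (361,173)
- Purple roll (407,255)
- Spent core (342,132)
- Boxed rolls (496,105) and (532,98)

Going by the description, I choose the small white roll at (347,212).

```bash
cat > h.py <<'E'
import numpy as np, cv2
from plant import env, eyes, workorder
C={n:eyes.calibration(n) for n in ("scene","top")}
def ray(n,uv):
    c=C[n];K=c["camera_matrix"];d=np.array([(uv[0]-K[0,2])/K[0,0],(uv[1]-K[1,2])/K[1,1]])
    s=d.copy()
    for _ in range(10): s=d/(1+c["k1"]*(s@s))
    R=cv2.Rodrigues(c["rvec"])[0]
    return -R.T@c["tvec"], R.T@np.array([s[0],s[1],1])
def onz(n,uv,z):
    o,d=ray(n,uv);return o+d*(z-o[2])/d[2]
def proj(n,P):
    c=C[n];K=c["camera_matrix"];R=cv2.Rodrigues(c["rvec"])[0]
    p=R@np.asarray(P,float)+c["tvec"];s=p[:2]/p[2];s=s*(1+c["k1"]*(s@s))
    return s*[K[0,0],K[1,1]]+K[:2,2]
def tri(u,v):
    o,d=ray("scene",u);p,e=ray("top",v)
    t=np.linalg.lstsq(np.c_[d,-e],p-o,rcond=None)[0]
    a,b=o+d*t[0],p+e*t[1];return (a+b)/2,np.linalg.norm(a-b)
def shot(n,f=None):
    im=eyes.camera(n)
    if f: cv2.imwrite(f"pics/{f}.png",im)
    return im
E
python3 - <<'E'
from h import *
im=cv2.imread("pics/top0.png")
hsv=cv2.cvtColor(im,cv2.COLOR_BGR2HSV)
m=((hsv[...,1]<60)&(hsv[...,2]>110)).astype(np.uint8)
cs,_=cv2.findContours(m,cv2.RETR_EXTERNAL,cv2.CHAIN_APPROX_NONE)
for c in cs:
    if 60<cv2.contourArea(c)<2500:
        (u,v),r=cv2.minEnclosingCircle(c)
        if 250<u<450: print(u,v,r,onz("top",(u,v),.057).round(4),2*r*(1.17-.057)/466*1000)
a=cv2.resize(im[130:290,110:280],None,fx=3.5,fy=3.5,interpolation=cv2.INTER_CUBIC)
b=cv2.resize(im[180:290,315:375],None,fx=3.5,fy=3.5,interpolation=cv2.INTER_CUBIC)
o=np.zeros((560,805-5,3),np.uint8);o[:a.shape[0],:a.shape[1]]=a;o[:b.shape[0],590:590+b.shape[1]]=b
cv2.imwrite("pics/crop1.png",o)
E
```

```text
300.0 284.5 16.620868682861328 [ 0.363  -0.0989  0.057 ] 79.39496499581398
342.875 263.3125 13.937039375305176 [ 0.4173 -0.2044  0.057 ] 66.57478465542772
346.7738952636719 211.97134399414062 10.480340957641602 [ 0.5458 -0.2124  0.057 ] 50.062744574485414
275.9360046386719 128.7606658935547 22.65483856201172 [ 0.7577 -0.0272  0.057 ] 108.2181773369916
```

View pics/crop1.png

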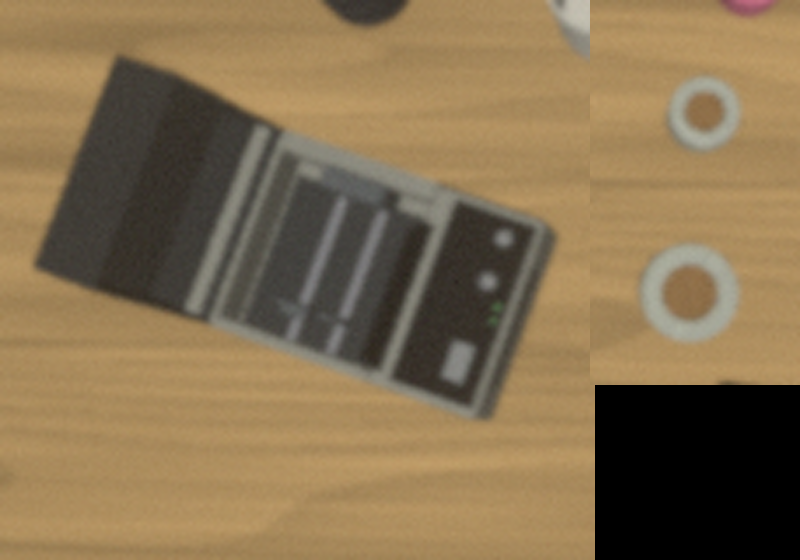

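Crop 1: the small white roll is at crop (705,113), about 52 mm across, and the larger one at (690,293) is about 67 mm, so the choice stands. The printer's power, pause and feed keys are at crop (503,238), (487,281) and (458,362). The front corners are at about (550,225) and (478,414), and the fixed guide is at (355,185).

Run:
```python
from h import *
c=lambda u,v:(u/3.5+110-.36,v/3.5+130-.36)
obs=[((503,238),(-115,-38,83)),((487,281),(-115,-5,83)),((458,362),(-115,55,83)),((545,222),(-140,-60,80)),((474,412),(-140,90,80)),((436,190),(-62,-60,80)),((380,378),(-62,90,80))]
W=np.array([onz("top",c(*p),q[2]/1000)[:2] for p,q in obs]);P=np.array([q[:2] for _,q in obs])/1000
def fit(W,P):
    w,p=W.mean(0),P.mean(0);H=(P-p).T@(W-w);a=np.arctan2(H[0,1]-H[1,0],H[0,0]+H[1,1])
    R=np.array([[np.cos(a),-np.sin(a)],[np.sin(a),np.cos(a)]]);return a,R,w-R@p
for k in (7,5,3):
    a,R,t=fit(W[:k],P[:k]);print(np.degrees(a),t.round(4));
    print(((W-t)@R-P).round(4).tolist())
a,R,t=fit(W,P)
# hinge & bay in scene/top for check, fixed guide top
for n,q in dict(bay=(0,-.0015,.062),feed=(-.115,.055,.083),fix=(0,-.032,.084),tab50=(0,.055,.11),tab67=(0,.072,.11),hinge=(.066,.015,.084),rearL=(.084,-.06,.08)).items():
    w=[*(R@q[:2]+t),q[2]];print(n,np.round(w,4),proj("top",w).round(1),proj("scene",w).round(1))
im=cv2.imread("pics/scene0.png")
a=cv2.resize(im[185:285,355:515],None,fx=5,fy=5,interpolation=cv2.INTER_CUBIC);cv2.imwrite("pics/crop2.png",a)
```

```text
73.14458437319063 [0.5731 0.1429]
[[-0.0016, 0.0011], [-0.0007, 0.0006], [0.0002, 0.001], [-0.0008, 0.0029], [0.0036, -0.0043], [0.0027, 0.005], [-0.0034, -0.0062]]
71.73918542363731 [0.5757 0.142 ]
[[-0.0006, 0.0011], [-0.0005, 0.0006], [-0.0011, 0.001], [0.0007, 0.0023], [0.0016, -0.0049], [0.0041, 0.0064], [-0.0054, -0.0051]]
72.07444655818682 [0.574  0.1418]
[[-0.0001, 0.0002], [0.0002, -0.0003], [-0.0001, 0.0001], [0.0011, 0.0015], [0.0028, -0.0056], [0.0046, 0.0052], [-0.0042, -0.0062]]
bay [0.5745 0.1425 0.062 ] [206.6 197.8] [421.2 242.4]
feed [0.4871 0.0488 0.083 ] [240.7 232.7] [390.9 208.3]
fix [0.6037 0.1336 0.084 ] [208.5 185.1] [417.3 242.5]
tab50 [0.5204 0.1588 0.11  ] [194.  217.4] [433.2 215.5]
tab67 [0.5041 0.1638 0.11  ] [191.7 224.1] [435.8 212.1]
hinge [0.5778 0.2104 0.084 ] [177.5 194.9] [450.6 242.1]
rearL [0.6548 0.2059 0.08  ] [181.5 164.8] [445.9 264.5]
```

View pics/crop2.png

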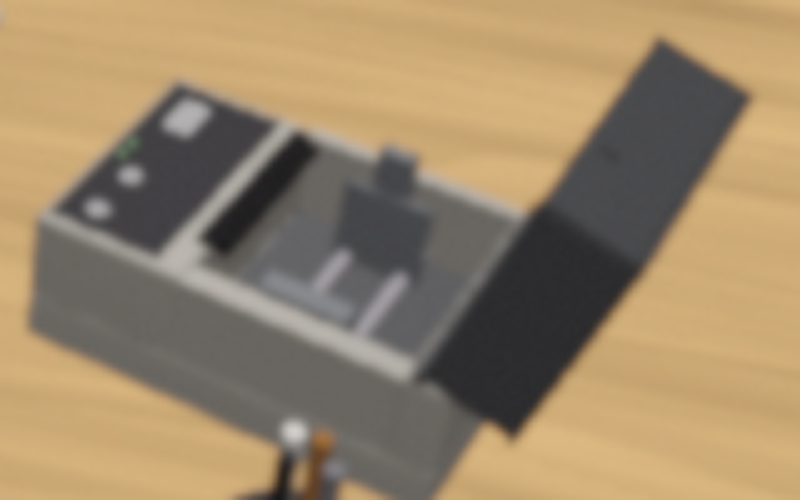

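Crop 2, scene view: the tab is at crop (398,150), scene pixel (434.6,215), so the guide is open at about +50. The feed, pause and power keys are at (187,117), (131,175) and (98,208), and the lid is open to the right.

```bash
cat >> h.py <<'E'
from scipy.spatial.transform import Rotation as Ro
def plan(target,yaw,open_=85,s=None,step=.9):
    """rows (tool x,y,z in 40mm, turn in 6deg) for straight move; yaw deg of tool x in world"""
    s=s or env.sense();R=Ro.from_rotvec(s["tcp_rot"]).as_matrix();p=s["position"]
    y0=np.degrees(np.arctan2(R[1,0],R[0,0]));dy=(yaw-y0+180)%360-180
    d=np.asarray(target)-p;n=int(max(1,np.ceil(max(np.linalg.norm(d)/(.04*step),abs(dy)/(6*step)))))
    print(f"at {p.round(4)} yaw {y0:.1f} dyaw {dy:.1f} n={n} tilt {np.degrees(np.arccos(-R[2,2])):.2f}")
    for i in range(n):
        a=np.radians(y0+dy*i/n);X=np.array([np.cos(a),np.sin(a),0]);Y=np.array([np.sin(a),-np.cos(a),0])
        print([round(float(v),3) for v in (X@d/n/.04,Y@d/n/.04,-d[2]/n/.04,-dy/n/6,open_)])
E
python3 - <<'E'
from h import *
c=lambda u,v:(u/5+355-.4,v/5+185-.4)
for p,q in [((187,117),(-115,55)),((131,175),(-115,-5)),((98,208),(-115,-38))]:
    w=onz("scene",c(*p),.083)[:2]; 
    a=np.radians(72.07);R=np.array([[np.cos(a),-np.sin(a)],[np.sin(a),np.cos(a)]]);print(w.round(4),((w-[.574,.1418])@R*1000).round(1),q)
# roll in scene
im=cv2.imread("pics/scene0.png");print(im[205:232,280:303].max(), proj("scene",(.5458,-.2124,.057)),proj("scene",(.5458,-.2124,0)))
plan((.5458,-.2124-.085,.15),90,40)
E
```

```text
[0.485  0.0515] [-113.4   56.9] (-115, 55)
[0.5427 0.0328] [-113.3   -3.8] (-115, -5)
[0.5739 0.0223] [-113.7  -36.7] (-115, -38)
214 [290.60094248 210.40291778] [291.32890299 226.67068853]
at [ 0.2486 -0.6     0.2415] yaw 22.5 dyaw 67.5 n=13 tilt 0.09
[0.751, -0.319, 0.176, -0.865, 40.0]
[0.777, -0.249, 0.176, -0.865, 40.0]
[0.796, -0.178, 0.176, -0.865, 40.0]
[0.809, -0.105, 0.176, -0.865, 40.0]
[0.815, -0.032, 0.176, -0.865, 40.0]
[0.815, 0.042, 0.176, -0.865, 40.0]
[0.807, 0.116, 0.176, -0.865, 40.0]
[0.794, 0.188, 0.176, -0.865, 40.0]
[0.773, 0.259, 0.176, -0.865, 40.0]
[0.747, 0.328, 0.176, -0.865, 40.0]
[0.714, 0.394, 0.176, -0.865, 40.0]
[0.675, 0.457, 0.176, -0.865, 40.0]
[0.631, 0.517, 0.176, -0.865, 40.0]
```

Request:
move_arm:
  deltas:
    - [[0.75, -0.32, 0.17, -0.87, 40], [0.78, -0.25, 0.17, -0.87, 40], [0.8, -0.18, 0.17, -0.87, 40], [0.81, -0.1, 0.17, -0.87, 40], [0.82, -0.03, 0.17, -0.87, 40]]

```text
time_s: 0.6
position: [0.3641, -0.4826, 0.2077]
tcp_rot: [-2.86, -1.298, 0.0]
ft_force: [-0.0, -0.2, 0.2]
opening: 0.0399
grasp_force: 0.0
```

Request:
move_arm:
  deltas:
    - [[0.81, 0.04, 0.18, -0.87, 40], [0.81, 0.12, 0.18, -0.87, 40], [0.79, 0.19, 0.18, -0.87, 40], [0.77, 0.26, 0.18, -0.87, 40], [0.75, 0.33, 0.18, -0.87, 40]]

```text
time_s: 1.1
position: [0.4781, -0.3662, 0.1717]
tcp_rot: [-2.493, -1.91, 0.0]
ft_force: [-0.1, -0.5, 0.6]
opening: 0.04
grasp_force: 0.0
```

Request:
move_arm:
  deltas:
    - [[0.71, 0.39, 0.18, -0.87, 40], [0.67, 0.46, 0.18, -0.87, 40], [0.63, 0.52, 0.18, -0.81, 40], [0, 0, 0, 0, 40]]

```text
time_s: 1.5
position: [0.5488, -0.2914, 0.1495]
tcp_rot: [-2.209, -2.23, -0.006]
ft_force: [0.5, 0.9, -0.0]
opening: 0.04
grasp_force: 0.0
```

Run:
```python
from h import *
s=env.sense();print(s["time_s"],s["opening"],s["q"].round(2),s["ft_force"].round(2));shot("top","top1")
plan((.5458,-.2124-.085,.058),90,40)
```

```text
1.5 0.03995030198774329 [ 0.66  0.62 -0.34  1.67  0.24  0.89  0.23] [ 0.49  0.92 -0.05]
at [ 0.547  -0.2944  0.1498] yaw 90.3 dyaw -0.3 n=3 tilt 0.14
[-0.025, -0.01, 0.765, 0.015, 40.0]
[-0.025, -0.01, 0.765, 0.015, 40.0]
[-0.025, -0.01, 0.765, 0.015, 40.0]
```

Request:
move_arm:
  deltas:
    - [[0, 0, 0.75, 0, 40], [0, 0, 0.75, 0, 40], [0, 0, 0.74, 0, 40], [0.5, 0.02, 0, 0, 40], [0.6, 0.02, 0, 0, 40]]

```text
time_s: 2.05
position: [0.5452, -0.2556, 0.0596]
tcp_rot: [-2.226, -2.215, 0.004]
ft_force: [1.7, 0.3, -0.1]
opening: 0.0399
grasp_force: 0.0
```

Request:
move_arm:
  deltas:
    - [[0.15, 0, 0, 0, 40], [0.1, 0, -0.05, 0, 40], [0.1, 0, -0.08, 0, 40], [0.1, 0, -0.08, 0, 40], [0.1, 0, -0.08, 0, 40]]

```text
time_s: 2.55
position: [0.5473, -0.2324, 0.0733]
tcp_rot: [2.222, 2.22, -0.0]
ft_force: [0.0, 0.9, -0.4]
opening: 0.04
grasp_force: 0.0
```

Run:
```python
from h import *
s=env.sense();print(s["time_s"],s["position"],s["ft_force"].round(2))
a=shot("scene")[175:255,250:340];b=shot("top")[160:300,300:400]
a=cv2.resize(a,None,fx=4.4,fy=4.4,interpolation=3);b=cv2.resize(b,None,fx=4,fy=4,interpolation=3)
o=np.zeros((560,800,3),np.uint8);o[:a.shape[0],:a.shape[1]]=a;o[:560,400:800]=b;cv2.imwrite("pics/push1.png",o)
```

```text
2.55 [ 0.54731588 -0.23235128  0.073251  ] [ 0.01  0.89 -0.42]
```

View pics/push1.png

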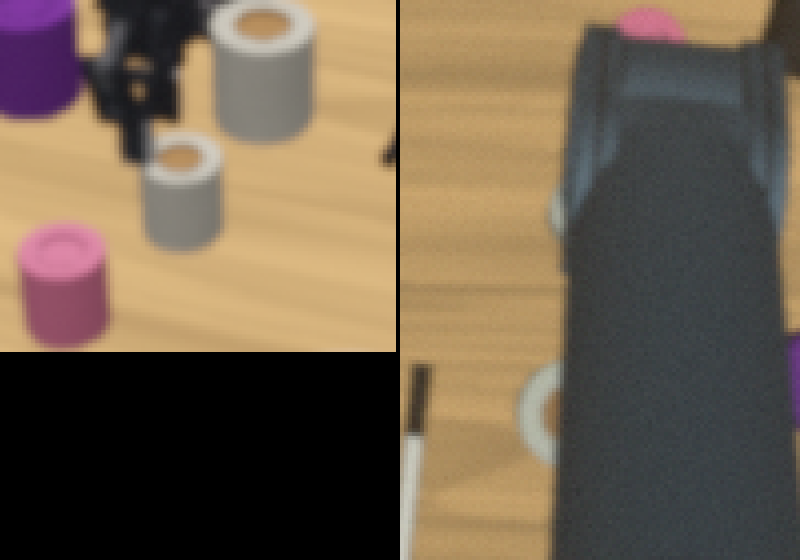

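The push picture shows the roll still upright at crop (182,200) and not moved, because the fingertips slid up over it. I'll redo the push lower and rise less at first.

Request:
move_arm:
  deltas:
    - [[-0.4, 0, 0, 0, 40], [0, 0.03, 0.45, 0, 40], [0.1, 0, 0, 0, 40], [0.1, 0, 0, 0, 40]]

```text
time_s: 3.05
position: [0.5477, -0.2392, 0.0535]
tcp_rot: [-2.221, -2.22, 0.001]
ft_force: [0.2, -0.2, 1.0]
opening: 0.0398
grasp_force: 0.3
```

Request:
move_arm:
  deltas:
    - [[0.05, 0, 0, 0, 40], [0.05, 0, 0, 0, 40]]

```text
time_s: 3.25
position: [0.5487, -0.2352, 0.055]
tcp_rot: [2.22, 2.222, -0.0]
ft_force: [-0.3, -1.4, 0.5]
opening: 0.0403
grasp_force: 0.7
```

Request:
move_arm:
  deltas:
    - [[0.05, 0, -0.02, 0, 40], [0.05, 0, -0.03, 0, 40]]

```text
time_s: 3.45
position: [0.5488, -0.2316, 0.0571]
tcp_rot: [2.221, 2.221, -0.0]
ft_force: [-0.1, -1.7, 0.8]
opening: 0.04
grasp_force: 0.9
```

Run:
```python
from h import *
s=env.sense();print(s["time_s"],s["position"],s["ft_force"].round(2))
a=shot("scene")[175:255,250:340]
a=cv2.resize(a,None,fx=4.4,fy=4.4,interpolation=3);cv2.imwrite("pics/push2.png",a)
```

```text
3.45 [ 0.54875207 -0.23163272  0.05708377] [-0.11 -1.66  0.84]
```

View pics/push2.png

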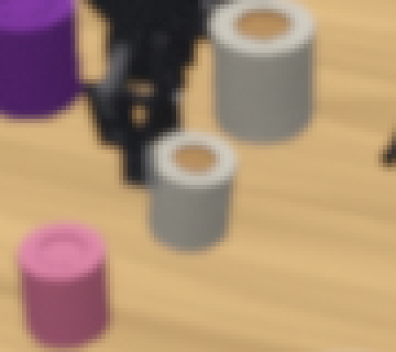

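The picture shows the roll leaning: its top is at crop (195,158) and its base at (190,240). I'll continue the arc.

Request:
move_arm:
  deltas:
    - [[0.15, 0.01, -0.08, 0, 40], [0.15, 0.01, -0.08, 0, 40], [0.15, 0, -0.06, 0, 40], [0.15, 0, -0.05, 0, 40], [0.15, 0, -0.03, 0, 40]]

```text
time_s: 4.0
position: [0.5493, -0.2004, 0.0688]
tcp_rot: [-2.22, -2.222, -0.001]
ft_force: [0.5, 1.0, 1.4]
opening: 0.0397
grasp_force: 0.1
```

Request:
move_arm:
  deltas:
    - [[0.15, 0, -0.02, 0, 40], [0.15, 0, 0, 0, 40]]

```text
time_s: 4.2
position: [0.5494, -0.1888, 0.0695]
tcp_rot: [-2.221, -2.222, -0.0]
ft_force: [0.2, -0.8, 0.0]
opening: 0.0401
grasp_force: 0.0
```

Run:
```python
from h import *
s=env.sense();print(s["time_s"],s["position"],s["ft_force"].round(2))
a=shot("scene")[175:255,250:340]
a=cv2.resize(a,None,fx=4.4,fy=4.4,interpolation=3);cv2.imwrite("pics/push3.png",a)
```

```text
4.2 [ 0.54935052 -0.18880121  0.06950868] [ 0.18 -0.85  0.  ]
```

View pics/push3.png

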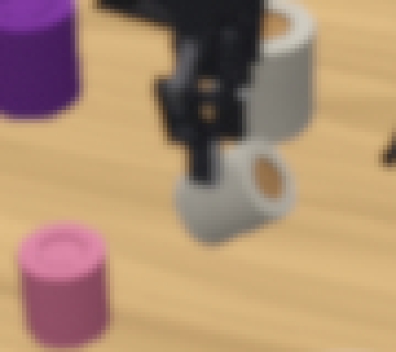

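The picture shows the roll going over onto its side: its body is at crop (225,200) and its end face at (270,175). I'll nudge once more, rise, and measure by mask.

Request:
move_arm:
  deltas:
    - [[0.2, 0, 0, 0, 40], [0.1, 0, 0, 0, 40], [0, 0, -0.5, 0, 40], [-0.5, 0, -0.9, 0, 85], [-0.9, 0, -0.9, 0, 85]]

```text
time_s: 4.75
position: [0.5496, -0.2297, 0.1616]
tcp_rot: [-2.213, -2.226, -0.002]
ft_force: [0.8, -0.2, 0.6]
opening: 0.0679
grasp_force: 0.0
```

Request:
move_arm:
  deltas:
    - [[-0.9, 0.4, 0, 0, 85], [-0.9, 0.4, 0, 0, 85], [-0.9, 0.4, 0, 0, 85], [-0.7, 0.4, 0, 0, 85]]

```text
time_s: 5.15
position: [0.6131, -0.3717, 0.1607]
tcp_rot: [2.223, 2.219, -0.002]
ft_force: [0.4, -0.1, -0.6]
opening: 0.0851
grasp_force: 0.0
```

Run:
```python
from h import *
A=shot("scene","s4");B=shot("top","t4")
a=cv2.resize(A[175:255,250:340],None,fx=4.4,fy=4.4,interpolation=3);b=cv2.resize(B[160:300,300:400],None,fx=4,fy=4,interpolation=3)
o=np.zeros((560,800,3),np.uint8);o[:a.shape[0],:a.shape[1]]=a;o[:560,400:800]=b;cv2.imwrite("pics/lay.png",o)
hsv=cv2.cvtColor(B,cv2.COLOR_BGR2HSV);m=((hsv[...,1]<70)&(hsv[...,2]>90)).astype(np.uint8)
m[:, :300]=0;m[:,400:]=0
cs,_=cv2.findContours(m,cv2.RETR_EXTERNAL,cv2.CHAIN_APPROX_NONE)
for c in cs:
    if cv2.contourArea(c)>60:
        r=cv2.minAreaRect(c);print(r,onz("top",r[0],.035))
```

```text
((302.5, 285.0), (34.0, 5.0), 90.0) [ 0.36052612 -0.10426907  0.035     ]
((343.0, 263.5), (27.0, 28.0), 90.0) [ 0.41656263 -0.20571184  0.035     ]
((323.0, 212.0), (18.0, 22.0), 90.0) [ 0.54673222 -0.1525528   0.035     ]
((349.5, 29.0), (58.0, 99.0), 90.0) [ 1.04519995 -0.21508154  0.035     ]
```

View pics/lay.png

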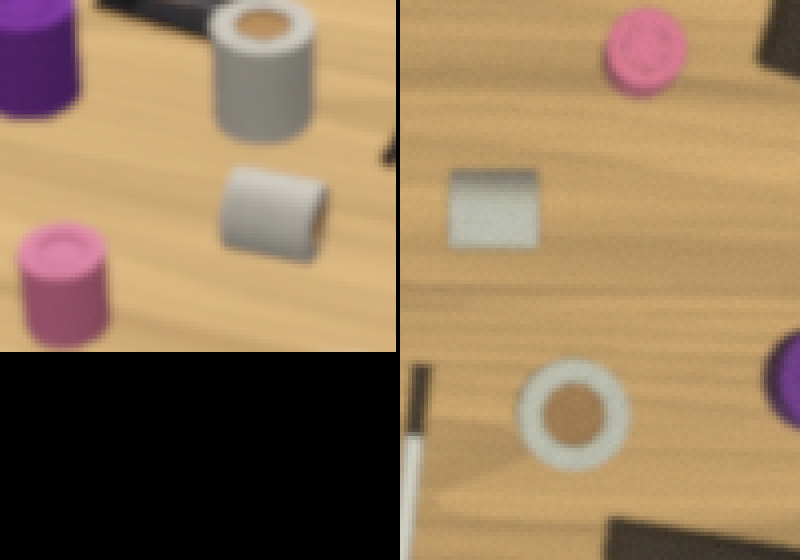

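The picture shows the roll lying on its rim, with its axis along world y. Its box in the top view is at crop (448–540, 170–248), which puts the centre at about (0.547, -0.153).

Run:
```python
from h import *
for z in (.026,.045): print(onz("top",(311.6,211.8),z),onz("top",(334.6,211.8),z))
plan((.5467,-.153,.1),90,85)
```

```text
[ 0.54754696 -0.12308462  0.026     ] [ 0.54868665 -0.18252859  0.026     ]
[ 0.54572957 -0.12352811  0.045     ] [ 0.54685123 -0.18203197  0.045     ]
at [ 0.6134 -0.374   0.1602] yaw 89.7 dyaw 0.3 n=7 tilt 0.17
[0.788, -0.242, 0.215, -0.007, 85.0]
[0.788, -0.242, 0.215, -0.007, 85.0]
[0.788, -0.241, 0.215, -0.007, 85.0]
[0.789, -0.241, 0.215, -0.007, 85.0]
[0.789, -0.24, 0.215, -0.007, 85.0]
[0.789, -0.239, 0.215, -0.007, 85.0]
[0.789, -0.239, 0.215, -0.007, 85.0]
```

Request:
move_arm:
  deltas:
    - [[0.79, -0.24, 0, 0, 85], [0.79, -0.24, 0, 0, 85], [0.79, -0.24, 0.2, 0, 85], [0.79, -0.24, 0.3, 0, 85], [0.79, -0.24, 0.5, 0, 85]]

```text
time_s: 5.75
position: [0.5654, -0.209, 0.1215]
tcp_rot: [2.22, 2.221, 0.002]
ft_force: [0.6, -0.3, 0.2]
opening: 0.085
grasp_force: 0.0
```

Request:
move_arm:
  deltas:
    - [[0.79, -0.23, 0.5, 0, 85], [0.79, -0.23, 0, 0, 85], [0, 0, 0.5, 0, 85], [0, 0, 0.5, 0, 85], [0, 0, 0.5, 0, 85]]

```text
time_s: 6.25
position: [0.5466, -0.1466, 0.0404]
tcp_rot: [-2.22, -2.223, -0.0]
ft_force: [0.9, -0.4, 0.2]
opening: 0.0849
grasp_force: 0.0
```

Run:
```python
from h import *
plan((.547,-.1528,.020),90,85);print(env.sense()["ft_force"])
```

```text
at [ 0.5466 -0.1466  0.0404] yaw 90.1 dyaw -0.1 n=1 tilt 0.01
[-0.155, 0.011, 0.51, 0.012, 85.0]
[ 0.94735014 -0.44603739  0.18351785]
```

Request:
move_arm:
  deltas:
    - [[-0.15, 0.01, 0, 0, 85], [0, 0, 0.25, 0, 85], [0, 0, 0.25, 0, 85], [0, 0, 0, 0, 60], [0, 0, 0, 0, 45]]
  grip_force: 40

```text
time_s: 6.75
position: [0.5474, -0.1536, 0.0209]
tcp_rot: [-2.221, -2.222, -0.0]
ft_force: [-0.2, -0.0, 0.1]
opening: 0.0588
grasp_force: 0.0
```

Request:
move_arm:
  deltas:
    - [[0, 0, 0, 0, 45], [0, 0, 0, 0, 45], [0, 0, 0, 0, 45]]

```text
time_s: 7.05
position: [0.5478, -0.1536, 0.0215]
tcp_rot: [2.221, 2.221, 0.001]
ft_force: [0.0, 1.4, 4.8]
opening: 0.0509
grasp_force: 41.8
```

Run:
```python
from h import *
s=env.sense();print(s["time_s"],s["opening"],s["grasp_force"],s["ft_force"])
plan((.547,-.1528,.17),90,45)
```

```text
7.05 0.0508561792916652 41.79088532924652 [0.04162044 1.39169781 4.78404117]
at [ 0.5478 -0.1536  0.0215] yaw 90.0 dyaw -0.0 n=5 tilt 0.05
[0.004, -0.004, -0.743, 0.0, 45.0]
[0.004, -0.004, -0.743, 0.0, 45.0]
[0.004, -0.004, -0.743, 0.0, 45.0]
[0.004, -0.004, -0.743, 0.0, 45.0]
[0.004, -0.004, -0.743, 0.0, 45.0]
```

Request:
move_arm:
  deltas:
    - [[0, 0, -0.75, 0, 45], [0, 0, -0.75, 0, 45], [0, 0, -0.75, 0, 45], [0, 0, -0.75, 0, 45], [0, 0, -0.75, 0, 45]]

```text
time_s: 7.55
position: [0.5468, -0.1537, 0.1718]
tcp_rot: [-2.221, -2.221, 0.001]
ft_force: [-0.0, -0.4, -1.5]
opening: 0.0507
grasp_force: 42.5
```

Run:
```python
from h import *
s=env.sense();print(s["opening"],s["grasp_force"],s["ft_force"])
plan((.5688,.1443,.17),162.1,45)
```

```text
0.05071451660095386 42.50371992588043 [-0.03137273 -0.42593706 -1.54483379]
at [ 0.5468 -0.1537  0.1718] yaw 90.0 dyaw 72.1 n=14 tilt 0.03
[0.532, 0.039, 0.003, -0.858, 45.0]
[0.527, 0.087, 0.003, -0.858, 45.0]
[0.517, 0.134, 0.003, -0.858, 45.0]
[0.503, 0.18, 0.003, -0.858, 45.0]
[0.484, 0.224, 0.003, -0.858, 45.0]
[0.462, 0.267, 0.003, -0.858, 45.0]
[0.437, 0.307, 0.003, -0.858, 45.0]
[0.407, 0.345, 0.003, -0.858, 45.0]
[0.375, 0.38, 0.003, -0.858, 45.0]
[0.339, 0.412, 0.003, -0.858, 45.0]
[0.301, 0.441, 0.003, -0.858, 45.0]
[0.26, 0.466, 0.003, -0.858, 45.0]
[0.217, 0.488, 0.003, -0.858, 45.0]
[0.172, 0.505, 0.003, -0.858, 45.0]
```

Request:
move_arm:
  deltas:
    - [[0.53, 0.04, 0, -0.86, 45], [0.53, 0.09, 0, -0.86, 45], [0.52, 0.13, 0, -0.86, 45], [0.5, 0.18, 0, -0.86, 45], [0.48, 0.22, 0, -0.86, 45]]

```text
time_s: 8.05
position: [0.5547, -0.0466, 0.1706]
tcp_rot: [-1.664, -2.664, 0.001]
ft_force: [1.2, 0.2, -1.2]
opening: 0.0508
grasp_force: 42.6
```

Request:
move_arm:
  deltas:
    - [[0.46, 0.27, 0, -0.86, 45], [0.44, 0.31, 0, -0.86, 45], [0.41, 0.35, 0, -0.86, 45], [0.37, 0.38, 0, -0.86, 45], [0.34, 0.41, 0, -0.86, 45]]

```text
time_s: 8.55
position: [0.5628, 0.0598, 0.1706]
tcp_rot: [-1.028, -2.968, 0.001]
ft_force: [1.0, -0.1, -1.7]
opening: 0.0507
grasp_force: 42.5
```

Request:
move_arm:
  deltas:
    - [[0.3, 0.44, 0, -0.86, 45], [0.26, 0.47, 0, -0.86, 45], [0.22, 0.49, 0, -0.86, 45], [0.17, 0.5, 0, -0.86, 45], [0, 0, 0, 0, 45]]

```text
time_s: 9.05
position: [0.5685, 0.1483, 0.1709]
tcp_rot: [-0.475, -3.105, -0.004]
ft_force: [0.6, 0.6, -1.1]
opening: 0.0508
grasp_force: 42.5
```

Run:
```python
from h import *
s=env.sense();print(s["opening"],s["q"].round(2))
plan((.5688,.1443,.17),162.1,45)
A=shot("scene");B=shot("top")
a=cv2.resize(A[150:290,360:500],None,fx=4,fy=4,interpolation=3)[:,:400];b=cv2.resize(B[130:270,150:250],None,fx=4,fy=4,interpolation=3)
cv2.imwrite("pics/hover.png",np.hstack([a,b]))
```

```text
0.05075641559100434 [ 0.16  0.61 -0.68  1.74  0.46  0.95  0.57]
at [0.5685 0.1483 0.1709] yaw 162.6 dyaw -0.5 n=1 tilt 0.16
[-0.037, -0.093, 0.021, 0.086, 45.0]
```

View pics/hover.png

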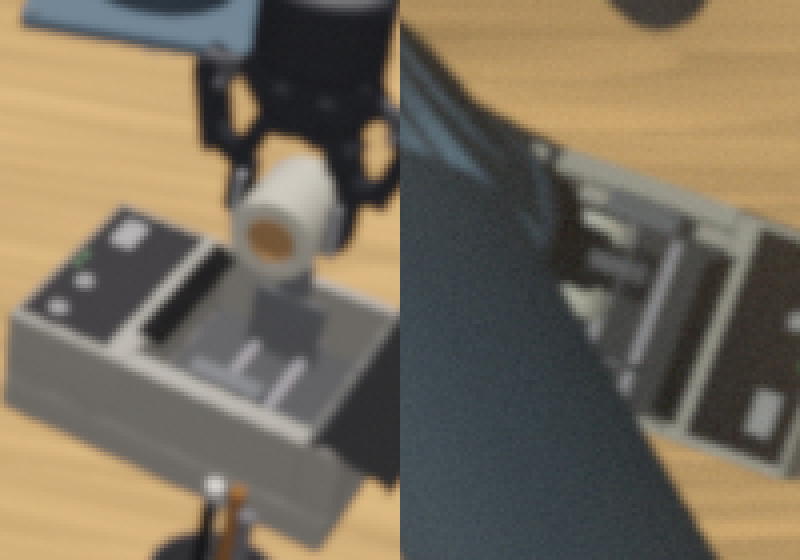

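Hover picture: the gripped roll is at crop (285,220) with its end face at (272,240), above the bay and in line with the rests at (243,355) and (285,380). The lid is clear of it.

Run:
```python
from h import *
print(proj("scene",(.5957,.1398,.1754)))
plan((.5688,.1443,.0655),162.1,45)
```

```text
[425.89756446 210.62209136]
at [0.5689 0.1443 0.1705] yaw 162.2 dyaw -0.1 n=3 tilt 0.05
[0.001, 0.0, 0.875, 0.007, 45.0]
[0.001, 0.0, 0.875, 0.007, 45.0]
[0.001, 0.0, 0.875, 0.007, 45.0]
```

Request:
move_arm:
  deltas:
    - [[-0.04, -0.09, 0.5, 0.09, 45], [0, 0, 0.5, 0, 45], [0, 0, 0.5, 0, 45], [0, 0, 0.5, 0, 45]]

```text
time_s: 9.55
position: [0.5698, 0.1384, 0.0899]
tcp_rot: [0.504, 3.101, -0.002]
ft_force: [0.0, 0.3, -1.6]
opening: 0.0509
grasp_force: 42.6
```

Run:
```python
from h import *
print(env.sense()["ft_force"]);plan((.5688,.1443,.0655),162.1,45)
```

```text
[ 0.02315108  0.27906454 -1.59106275]
at [0.5698 0.1384 0.0899] yaw 161.5 dyaw 0.6 n=1 tilt 0.09
[0.069, 0.132, 0.609, -0.096, 45.0]
```

Request:
move_arm:
  deltas:
    - [[0.07, 0.13, 0, -0.1, 45], [0, 0, 0.3, 0, 45], [0, 0, 0.25, 0, 45], [0, 0, 0.1, 0, 45]]

```text
time_s: 9.95
position: [0.5683, 0.1458, 0.0641]
tcp_rot: [-0.484, -3.104, 0.001]
ft_force: [0.2, 0.2, -0.9]
opening: 0.0504
grasp_force: 42.6
```

Run:
```python
from h import *
print(env.sense()["ft_force"]);plan((.5688,.1443,.0575),162.1,45)
```

```text
[ 0.16904839  0.15627452 -0.90028284]
at [0.5683 0.1458 0.0641] yaw 162.3 dyaw -0.2 n=1 tilt 0.05
[-0.023, -0.033, 0.164, 0.03, 45.0]
```

Request:
move_arm:
  deltas:
    - [[-0.01, -0.02, 0.08, 0.02, 45], [0, 0, 0.05, 0, 45], [0, 0, 0, 0, 45]]

```text
time_s: 10.25
position: [0.5688, 0.1453, 0.0596]
tcp_rot: [0.487, 3.104, -0.0]
ft_force: [-0.5, 0.2, -1.2]
opening: 0.0507
grasp_force: 42.6
```

Request:
move_arm:
  deltas:
    - [[0, 0, 0.04, 0, 45], [0, 0, 0, 0, 45]]

```text
time_s: 10.45
position: [0.5691, 0.1455, 0.0585]
tcp_rot: [0.486, 3.103, 0.0]
ft_force: [-0.7, -0.7, 1.2]
opening: 0.0508
grasp_force: 42.8
```

Request:
move_arm:
  deltas:
    - [[0, 0, 0.03, 0, 45], [0, 0, 0, 0, 64], [0, 0, 0, 0, 64], [0, 0, -0.3, 0, 64], [0, 0, -0.6, 0, 64]]

```text
time_s: 10.95
position: [0.5675, 0.1451, 0.0923]
tcp_rot: [-0.486, -3.101, 0.002]
ft_force: [0.2, -0.0, 0.5]
opening: 0.0641
grasp_force: 0.0
```

Request:
move_arm:
  deltas:
    - [[0, 0, -0.9, 0, 64], [0, 0, -0.9, 0, 64], [0, 0, -0.9, 0, 0], [0.8, 0, 0, 0, 0], [0.8, 0, 0, 0, 0]]

```text
time_s: 11.45
position: [0.5082, 0.1655, 0.2028]
tcp_rot: [0.488, 3.1, 0.003]
ft_force: [-0.1, 0.5, -0.7]
opening: 0.0207
grasp_force: 0.0
```

Request:
move_arm:
  deltas:
    - [[0.8, 0, 0, 0, 0], [0.4, 0, 0, 0, 0], [0, 0, 0, 0, 0]]

```text
time_s: 11.75
position: [0.4607, 0.1805, 0.2015]
tcp_rot: [0.482, 3.104, -0.001]
ft_force: [-0.4, 0.8, 0.3]
opening: 0.0001
grasp_force: 0.0
```

Run:
```python
from h import *
s=env.sense();print(s["ft_force"],s["opening"],s["position"])
a=np.radians(72.1);R=np.array([[np.cos(a),-np.sin(a)],[np.sin(a),np.cos(a)]]);t=np.array([.5736,.1428])
A=shot("scene","s5")
hsv=cv2.cvtColor(A,cv2.COLOR_BGR2HSV);m=((hsv[...,1]<60)&(hsv[...,2]>125)).astype(np.uint8)
m[:200]=0;m[275:]=0;m[:,:395]=0;m[:,470:]=0
cs,_=cv2.findContours(m,cv2.RETR_EXTERNAL,cv2.CHAIN_APPROX_NONE)
for c in cs:
    if cv2.contourArea(c)>40: print(cv2.minAreaRect(c))
print("exp",proj("scene",[*(R@[0,.005]+t),.07]))
cv2.imwrite("pics/loaded.png",cv2.resize(A[185:285,355:515],None,fx=5,fy=5,interpolation=3))
for y in (.085,.06): print([*(R@[0,y]+t)])
```

```text
[-0.37330032  0.80151574  0.34525936] 6.065202603142925e-05 [0.4607148  0.18052053 0.20146833]
((419.6958923339844, 238.3092803955078), (48.63508224487305, 30.054250717163086), 23.96249008178711)
((448.35504150390625, 223.85206604003906), (22.844987869262695, 2.937213182449341), 22.380136489868164)
((413.0500183105469, 214.1500244140625), (18.657438278198242, 44.27189254760742), 71.56504821777344)
exp [422.70613841 238.66375016]
[np.float64(0.49271447567024773), np.float64(0.16892531251298362)]
[np.float64(0.5165043357672338), np.float64(0.16124139706798846)]
```

Request:
move_arm:
  deltas:
    - [[0, 0, 0.83, 0, 0], [0, 0, 0.83, 0, 0], [0, 0, 0.8, 0, 0], [-0.5, 0, 0, 0, 0], [-0.5, 0, 0, 0, 0]]

```text
time_s: 12.3
position: [0.5015, 0.1665, 0.1011]
tcp_rot: [-0.487, -3.102, 0.002]
ft_force: [0.8, 0.2, -0.5]
opening: -0.0001
grasp_force: 0.0
```

Request:
move_arm:
  deltas:
    - [[-0.1, 0, 0, 0, 0], [-0.1, 0, 0, 0, 0], [-0.1, 0, 0, 0, 0]]

```text
time_s: 12.6
position: [0.5108, 0.1636, 0.102]
tcp_rot: [-0.486, -3.102, 0.001]
ft_force: [-2.5, -0.7, 0.1]
opening: 0.0001
grasp_force: 1.1
```

```bash
cat >> h.py <<'E'
_a=np.radians(72.1);PR=np.array([[np.cos(_a),-np.sin(_a)],[np.sin(_a),np.cos(_a)]]);PT=np.array([.5736,.1428])
def pf(s):
    print(s["time_s"],"printer",(PR.T@(s["position"][:2]-PT)).round(4),"z",s["position"][2].round(4),"F printer",(PR.T@s["ft_force"][:2]).round(2),"Fz",s["ft_force"][2].round(2))
E
python3 -c "
from h import *
pf(env.sense())"
```

```text
12.6 printer [0.0005 0.0661] z 0.102 F printer [-1.46  2.14] Fz 0.11
```

Request:
move_arm:
  deltas:
    - [[-0.1, 0, 0, 0, 0], [-0.1, 0, 0, 0, 0], [-0.1, 0, 0, 0, 0]]

```text
time_s: 12.9
position: [0.5228, 0.1601, 0.1025]
tcp_rot: [-0.486, -3.103, 0.001]
ft_force: [-4.6, 0.8, 0.0]
opening: -0.0
grasp_force: 1.9
```

Request:
move_arm:
  deltas:
    - [[-0.05, 0, 0, 0, 0], [-0.05, 0, 0, 0, 0]]

```text
time_s: 13.1
position: [0.5266, 0.1589, 0.1025]
tcp_rot: [-0.486, -3.103, 0.001]
ft_force: [-4.4, -0.4, -0.1]
opening: -0.0001
grasp_force: 1.8
```

```bash
python3 -c "
from h import *
pf(env.sense())"
```

```text
13.1 printer [0.0009 0.0497] z 0.1025 F printer [-1.71  4.08] Fz -0.08
```

Request:
move_arm:
  deltas:
    - [[-0.05, 0, 0, 0, 0], [-0.02, 0, 0, 0, 0]]

```text
time_s: 13.3
position: [0.5296, 0.1579, 0.1024]
tcp_rot: [-0.487, -3.104, 0.0]
ft_force: [-3.6, -1.0, 0.3]
opening: -0.0002
grasp_force: 1.8
```

Request:
move_arm:
  deltas:
    - [[-0.04, 0, 0, 0, 0], [0, 0, 0, 0, 0]]

```text
time_s: 13.5
position: [0.5299, 0.1578, 0.1024]
tcp_rot: [-0.485, -3.102, 0.001]
ft_force: [-6.7, 0.6, 3.7]
opening: 0.0002
grasp_force: 3.4
```

Request:
move_arm:
  deltas:
    - [[-0.04, 0, 0, 0, 0], [0, 0, 0, 0, 0]]

```text
time_s: 13.7
position: [0.53, 0.1578, 0.1024]
tcp_rot: [-0.484, -3.1, 0.002]
ft_force: [-11.4, 0.7, 6.9]
opening: 0.0003
grasp_force: 5.5
```

The guide stopped moving and the force rose to 11 N, with TCP y' at 46 mm, where the shut guide should put it. I'll back off and go over to behind the lid.

Request:
move_arm:
  deltas:
    - [[0.3, 0, 0, 0, 0], [0.5, 0, -0.5, 0, 0], [0, 0, -0.95, 0, 0], [0, 0, -0.95, 0, 0], [0, 0, -0.95, 0, 0]]

```text
time_s: 14.2
position: [0.5028, 0.1673, 0.2384]
tcp_rot: [0.485, 3.101, 0.002]
ft_force: [0.4, 0.2, 0.4]
opening: -0.0
grasp_force: 0.0
```

```bash
cat >> h.py <<'E'
def W(x,y,z): return [*(PR@[x,y]+PT),z]
E
python3 - <<'E'
from h import *
pf(env.sense())
plan(W(.19,.015,.26),162.1,0)
A=shot("scene")
# lid free edge from scene: dark lid corners; project hypotheses for angles
for a in (1.65,1.7,1.75,1.8,1.85,1.9):
    o=[.066-.126*np.cos(a),.084+.126*np.sin(a)];q=[o[0]+.051*np.sin(a),o[1]+.051*np.cos(a)]
    print(a,np.round(q,3),[proj("scene",W(q[0],y,q[1])).round(0).tolist() for y in (-.06,.09)])
E
```

```text
14.2 printer [0.0015 0.0749] z 0.2384 F printer [ 0.26 -0.3 ] Fz 0.42
at [0.5028 0.1673 0.2384] yaw 162.2 dyaw -0.1 n=6 tilt 0.17
[-0.251, 0.785, -0.09, 0.003, 0.0]
[-0.251, 0.785, -0.09, 0.003, 0.0]
[-0.251, 0.785, -0.09, 0.003, 0.0]
[-0.25, 0.785, -0.09, 0.003, 0.0]
[-0.25, 0.785, -0.09, 0.003, 0.0]
[-0.25, 0.785, -0.09, 0.003, 0.0]
1.65 [0.127 0.206] [[475.0, 229.0], [497.0, 195.0]]
1.7 [0.133 0.202] [[478.0, 232.0], [500.0, 197.0]]
1.75 [0.139 0.199] [[480.0, 234.0], [502.0, 199.0]]
1.8 [0.144 0.195] [[482.0, 236.0], [504.0, 201.0]]
1.85 [0.15  0.191] [[484.0, 239.0], [506.0, 204.0]]
1.9 [0.155 0.187] [[486.0, 241.0], [507.0, 206.0]]
```

The lid's outer corners in crop 2, scene pixels (483,238) and (505,204), match a lid angle of about 1.83.

Request:
move_arm:
  deltas:
    - [[-0.1, 0.3, -0.6, 0, 0], [-0.25, 0.8, 0, 0, 0], [-0.25, 0.8, 0, 0, 0], [-0.25, 0.8, 0, 0, 0], [-0.25, 0.8, 0, 0, 0]]

```text
time_s: 14.75
position: [0.5885, 0.2879, 0.2607]
tcp_rot: [0.487, 3.101, 0.002]
ft_force: [0.3, -0.5, 0.9]
opening: -0.0001
grasp_force: 0.0
```

Request:
move_arm:
  deltas:
    - [[-0.25, 0.8, 0, 0, 0], [-0.15, 0.6, 0, 0, 0], [0, 0, 0.6, 0, 0], [0, 0, 0.6, 0, 0], [0, 0, 0.6, 0, 0]]

```text
time_s: 15.25
position: [0.6201, 0.3358, 0.1878]
tcp_rot: [0.486, 3.101, 0.002]
ft_force: [-0.4, -0.1, -0.1]
opening: 0.0002
grasp_force: 0.0
```

Run:
```python
from h import *
pf(env.sense());print(env.sense()["q"].round(2))
for a in (1.8,1.6,1.4,1.2,1.0,.8,.6,.4,.3,.2,.1,0):
    u=.11;print(a,"TCP x %.3f z %.3f"%(.066-u*np.cos(a)+.051*np.sin(a)+.0145,.084+u*np.sin(a)+.051*np.cos(a)+.011))
```

```text
15.25 printer [0.1979 0.0151] z 0.1878 F printer [-0.2   0.39] Fz -0.07
[-0.16  0.78 -0.67  1.39  0.5   1.14  0.36]
1.8 TCP x 0.155 z 0.191
1.6 TCP x 0.135 z 0.203
1.4 TCP x 0.112 z 0.212
1.2 TCP x 0.088 z 0.216
1.0 TCP x 0.064 z 0.215
0.8 TCP x 0.040 z 0.209
0.6 TCP x 0.019 z 0.199
0.4 TCP x -0.001 z 0.185
0.3 TCP x -0.010 z 0.176
0.2 TCP x -0.017 z 0.167
0.1 TCP x -0.024 z 0.157
0 TCP x -0.029 z 0.146
```

Request:
move_arm:
  deltas:
    - [[0, -0.5, 0, 0, 0], [0, -0.55, -0.08, 0, 0], [0, -0.25, -0.15, 0, 0], [0, -0.25, -0.15, 0, 0], [0, -0.3, -0.12, 0, 0]]

```text
time_s: 15.75
position: [0.5969, 0.2652, 0.2096]
tcp_rot: [0.485, 3.102, 0.003]
ft_force: [0.2, 1.7, -0.1]
opening: 0.0003
grasp_force: 0.7
```

Request:
move_arm:
  deltas:
    - [[0, -0.3, -0.1, 0, 0], [0, -0.3, -0.06, 0, 0], [0, -0.3, -0.05, 0, 0], [0, -0.3, 0, 0, 0], [0, -0.3, 0.02, 0, 0]]

```text
time_s: 16.25
position: [0.5779, 0.2066, 0.2162]
tcp_rot: [0.486, 3.103, 0.0]
ft_force: [0.1, 1.1, 2.2]
opening: -0.0003
grasp_force: 0.8
```

Run:
```python
from h import *
pf(env.sense())
```

```text
16.25 printer [0.062  0.0155] z 0.2162 F printer [1.03 0.26] Fz 2.24
```

Request:
move_arm:
  deltas:
    - [[0, -0.28, 0.09, 0, 0], [0, -0.27, 0.09, 0, 0], [0, -0.26, 0.12, 0, 0], [0, -0.26, 0.13, 0, 0], [0, -0.25, 0.17, 0, 0]]

```text
time_s: 16.75
position: [0.5617, 0.1562, 0.1914]
tcp_rot: [-0.487, -3.104, 0.001]
ft_force: [-0.0, -0.3, 2.0]
opening: -0.0001
grasp_force: 0.7
```

Request:
move_arm:
  deltas:
    - [[0, -0.25, 0.18, 0, 0], [0, -0.22, 0.22, 0, 0], [0, -0.2, 0.24, 0, 0], [0, -0.17, 0.25, 0, 0], [0, -0.15, 0.1, 0, 0]]

```text
time_s: 17.25
position: [0.549, 0.1189, 0.1509]
tcp_rot: [-0.486, -3.102, 0.001]
ft_force: [-0.0, 0.6, 0.3]
opening: 0.0001
grasp_force: 0.2
```

Run:
```python
from h import *
pf(env.sense())
```

```text
17.25 printer [-0.0303  0.0161] z 0.1509 F printer [0.6 0.2] Fz 0.34
```

Request:
move_arm:
  deltas:
    - [[0, -0.1, 0.08, 0, 0], [0, 0, 0, 0, 0]]

```text
time_s: 17.45
position: [0.5483, 0.1152, 0.1488]
tcp_rot: [-0.487, -3.103, 0.001]
ft_force: [0.5, -0.2, -0.2]
opening: -0.0001
grasp_force: 0.0
```

Request:
move_arm:
  deltas:
    - [[0, 0, 0.06, 0, 0], [0, 0, 0, 0, 0]]

```text
time_s: 17.65
position: [0.5488, 0.1162, 0.1469]
tcp_rot: [0.486, 3.104, 0.001]
ft_force: [0.5, -0.2, -1.0]
opening: -0.0
grasp_force: 0.0
```

Request:
move_arm:
  deltas:
    - [[0, 0, 0.04, 0, 0], [0, 0, 0, 0, 0]]

```text
time_s: 17.85
position: [0.549, 0.1162, 0.1461]
tcp_rot: [0.486, 3.103, 0.0]
ft_force: [-2.1, -0.9, 6.7]
opening: -0.0003
grasp_force: 3.5
```

Request:
move_arm:
  deltas:
    - [[0, 0, 0.04, 0, 0], [0, 0, 0, 0, 0]]

```text
time_s: 18.05
position: [0.549, 0.1163, 0.1459]
tcp_rot: [0.486, 3.103, -0.001]
ft_force: [-8.0, -2.6, 20.2]
opening: -0.0003
grasp_force: 10.3
```

Request:
move_arm:
  deltas:
    - [[0, 0, -0.4, 0, 0], [0, 0, -0.6, 0, 0], [0, 0, 0, 0, 0]]

```text
time_s: 18.35
position: [0.5507, 0.1169, 0.1869]
tcp_rot: [0.485, 3.099, 0.004]
ft_force: [0.7, 0.5, 0.6]
opening: 0.0001
grasp_force: 0.0
```

Run:
```python
from h import *
pf(env.sense());plan(W(-.115,.055,.185),162.1,0)
A=shot("scene");cv2.imwrite("pics/shut.png",cv2.resize(A[165:285,355:515],None,fx=5,fy=5,interpolation=3))
```

```text
18.35 printer [-0.0317  0.0139] z 0.1869 F printer [ 0.67 -0.51] Fz 0.65
at [0.5507 0.1169 0.1869] yaw 162.2 dyaw -0.1 n=3 tilt 0.33
[0.344, -0.694, 0.016, 0.006, 0.0]
[0.344, -0.694, 0.016, 0.006, 0.0]
[0.343, -0.694, 0.016, 0.006, 0.0]
```

View pics/shut.png

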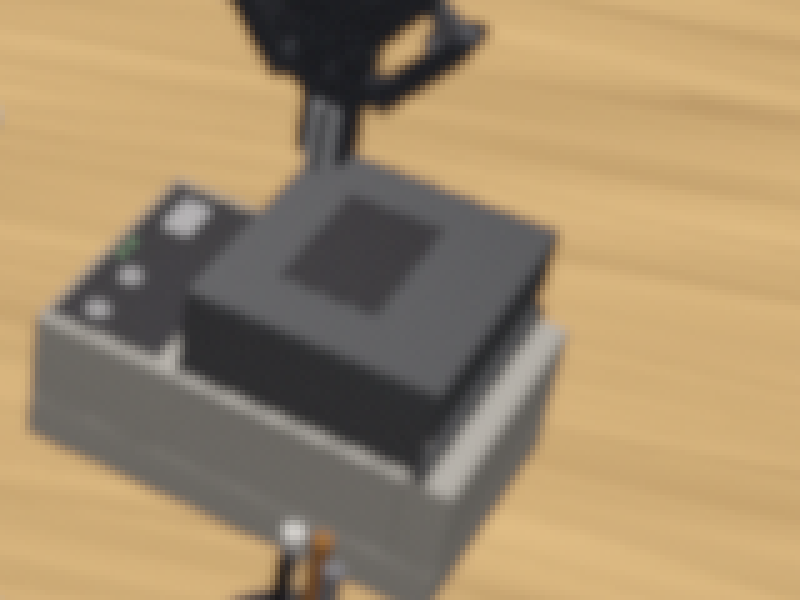

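The picture shows the lid shut flat, with its top at crop (370,280), and the feed key clear at (187,217).

Request:
move_arm:
  deltas:
    - [[0.34, -0.69, 0, 0, 0], [0.34, -0.69, 0, 0, 0], [0.34, -0.69, 0, 0, 0], [0, 0, 0.5, 0, 0], [0, 0, 0.5, 0, 0]]

```text
time_s: 18.9
position: [0.4842, 0.0481, 0.1431]
tcp_rot: [0.489, 3.103, -0.001]
ft_force: [0.3, -0.1, -0.0]
opening: -0.0
grasp_force: 0.0
```

Request:
move_arm:
  deltas:
    - [[0, 0, 0.5, 0, 0], [0, 0, 0.4, 0, 0], [0, 0, 0.1, 0, 0], [0, 0, 0, 0, 0]]

```text
time_s: 19.3
position: [0.4839, 0.0495, 0.1031]
tcp_rot: [-0.486, -3.102, 0.0]
ft_force: [0.0, -0.3, -1.1]
opening: 0.0002
grasp_force: 0.0
```

Run:
```python
from h import *
pf(env.sense());plan(W(-.115,.055,.0955),162.1,0)
```

```text
19.3 printer [-0.1163  0.0567] z 0.1031 F printer [-0.25 -0.1 ] Fz -1.12
at [0.4839 0.0495 0.1031] yaw 162.2 dyaw -0.1 n=1 tilt 0.09
[-0.042, 0.034, 0.189, 0.018, 0.0]
```

Request:
move_arm:
  deltas:
    - [[-0.04, 0.03, 0.14, 0, 0], [0, 0, 0.05, 0, 0], [0, 0, 0, 0, 0]]

```text
time_s: 19.6
position: [0.4865, 0.0501, 0.0961]
tcp_rot: [0.486, 3.103, 0.0]
ft_force: [0.0, -0.3, -0.1]
opening: 0.0001
grasp_force: 0.0
```

Request:
move_arm:
  deltas:
    - [[0, 0, 0.025, 0, 0], [0, 0, 0, 0, 0]]

```text
time_s: 19.8
position: [0.4865, 0.05, 0.0952]
tcp_rot: [0.486, 3.103, -0.0]
ft_force: [-0.3, 0.8, -0.0]
opening: 0.0
grasp_force: 0.0
```

Request:
move_arm:
  deltas:
    - [[0, 0, 0.02, 0, 0], [0, 0, 0, 0, 0]]

```text
time_s: 20.0
position: [0.4864, 0.05, 0.0943]
tcp_rot: [0.486, 3.104, -0.0]
ft_force: [-0.2, -0.5, -0.4]
opening: -0.0001
grasp_force: 0.0
```

Request:
move_arm:
  deltas:
    - [[0, 0, 0.02, 0, 0], [0, 0, 0, 0, 0]]

```text
time_s: 20.2
position: [0.4865, 0.0501, 0.0935]
tcp_rot: [0.486, 3.104, 0.0]
ft_force: [1.2, -1.2, 2.5]
opening: -0.0002
grasp_force: 0.6
```

Request:
move_arm:
  deltas:
    - [[0, 0, 0.015, 0, 0], [0, 0, 0, 0, 0]]

```text
time_s: 20.4
position: [0.4865, 0.05, 0.0929]
tcp_rot: [0.486, 3.104, -0.0]
ft_force: [-0.9, -0.1, 3.3]
opening: 0.0001
grasp_force: 1.4
```

Request:
move_arm:
  deltas:
    - [[0, 0, 0.015, 0, 0], [0, 0, 0, 0, 0], [0, 0, 0, 0, 0]]

```text
time_s: 20.7
position: [0.4865, 0.0501, 0.0927]
tcp_rot: [0.486, 3.103, -0.001]
ft_force: [-1.7, 0.5, 8.2]
opening: -0.0
grasp_force: 4.0
```

Request:
move_arm:
  deltas:
    - [[0, 0, 0.01, 0, 0], [0, 0, 0, 0, 0], [0, 0, 0, 0, 0], [0, 0, 0, 0, 0], [0, 0, 0, 0, 0]]

```text
time_s: 21.2
position: [0.4865, 0.0501, 0.0926]
tcp_rot: [0.486, 3.103, -0.001]
ft_force: [-3.9, -0.8, 11.9]
opening: -0.0
grasp_force: 6.4
```

Request:
move_arm:
  deltas:
    - [[0, 0, -0.3, 0, 0], [0, 0, -0.8, 0, 0], [0, 0, -0.9, 0, 0], [0, 0, -0.9, 0, 0], [0, 0, 0, 0, 0]]

```text
time_s: 21.7
position: [0.4892, 0.0509, 0.2123]
tcp_rot: [0.485, 3.096, 0.003]
ft_force: [0.6, 0.6, -0.0]
opening: 0.0002
grasp_force: 0.0
```

Run:
```python
from h import *
pf(env.sense())
A=shot("scene")
# lid still shut? compare with 'shut' crop
B=cv2.resize(cv2.imread("pics/shut.png"),(160,120),interpolation=cv2.INTER_AREA);D=cv2.absdiff(A[165:285,355:515],B).max(2)
print(D[50:,35:].max(),D[50:,35:].mean())
```

```text
21.7 printer [-0.1134  0.0521] z 0.2123 F printer [ 0.72 -0.36] Fz -0.0
4 2.241257142857143
```

The lid is still shut, the key was held at about 12 N for over 0.2 s, and the robot is clear. I'm handing the job in.

```bash
python3 -c "
from plant import workorder
print(workorder.sign_off())"
```

```text
the job is handed in; nothing more can be done
None
```

The job is handed in at 21.7 s: the roll is in the bay with the guide pressed against it (11 N), the lid is shut and the feed key was held at about 12 N; the sign-off returned no verdict.

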